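# Vent a suction unit and refit its control knob

### The job

Get the suction unit on the training table back in order: first vent it by pressing its round spring plunger down to its stop and letting it come back up, then pick up the loose black knob, turn it so that its bore matches the flat of the D-shaped spindle, and push it fully home on the spindle. The spindle is sprung: finish while still gripping the knob and pressing it, with the spindle, all the way down; do not let go. Do not disturb the tweezers, scissors, jar or bowl.

Things in the scene. Friction and masses are not known exactly. Their poses are not given: they have to be found in the camera images.
- unit: suction unit, a fixed white box 200 x 280 x 90 mm, grey deck on top. Origin: centre of its underside; z up, x across the 200 mm depth, away from the robot at yaw 0. The deck carries the sprung D-spindle and the vent plunger about 160 mm apart; which is on the left varies
- spindle_seat (a point): D-spindle, upright steel; point on its axis on top of its 36 mm collar, 17 mm above the deck (107 mm above the table) with spring out. Shaft rises 15 mm above it, 24 mm dia, flat 2 mm from the axis. x: the way the flat faces, within 50 deg of away from the robot; a tongue 8 mm wide on the collar points that way, to 36 mm out. It cannot turn; the point sinks with the spring
- spindle (a joint): how far the spindle is pushed down, m: 0 out, 0.006 at its stop. The spring takes about 4 N to start and 10 N at the stop
- vent_top (a point): vent plunger on the deck, the centre of the top of its flat round metal head (30 mm diameter, 8 mm thick, on a 12 mm stem above a 40 mm wide sleeve 14 mm high); 34 mm above the deck (124 mm above the table) when up. z up. Moves with the plunger
- vent (a joint): how far the vent plunger is pressed down, m: 0 up, 0.012 at its stop. The spring takes about 3 N to start and 8.4 N at the stop, and pushes it back up when released
- knob: loose black knob, bore down on the table: 48 long (x), 34 wide (y), 40 mm high, flat sides to grip across y. Origin: underside centre, on the bore axis. x: its pointer, a 10 mm wide nose to 33 mm out at 30-40 mm height, white line on top. Bore 19 mm deep, 0.9 mm clear of the shaft, its flat on the pointer side: fits only with pointer along the spindle flat (about 6 deg slack). Home: underside on the collar
- forceps: bystander: steel tweezers 145 mm long lying on the table, origin near the middle, x along them
- scissors: bystander: scissors about 150 mm long with brass-coloured finger loops lying on the table, origin at the pivot, x towards the tips
- jar: bystander: lidded clear jar, 56 mm diameter, 85 mm high, origin at the centre of its underside
- dish: bystander: round steel bowl, 120 mm diameter, 40 mm high, origin at the centre of its underside
Things that resemble listed ones, but are neither listed nor needed, are in the scene too. What is shaped like the knob but purple is not meant.

How it is judged (in metres and radians):
On the way, in this order (a step that is already met when the one before it is completed fails the run):
1. the vent plunger is pressed down to its stop (value of joint vent above 0.0105 m), for 0.1 s.
2. the vent plunger is back up (value of joint vent below 0.002 m), for 0.1 s.
3. the knob is fully home on the spindle, pointer with the flat (horizontal distance between knob and spindle_seat below 0.003 m and z of knob in the frame of spindle_seat between -0.003 and 0.003 m and angle between knob's own z axis and vertical below 0.1 rad and angle between the x axis of knob and the x axis of spindle_seat, either way round below 0.2 rad), for 0.2 s.
At the end, for the whole second after the job is handed in: The knob is home on the D-spindle (underside within 3 mm of the collar, within 3 mm of its axis, upright, pointer within 0.2 rad of the flat), it is still gripped by the fingers, the sprung spindle is held at least 4.5 mm of its 6 mm down, and the vent plunger is back up (all of step 3 and value of joint spindle above 0.0045 m and contact force between the fingers and knob above 2 N and value of joint vent below 0.002 m); the arm keeps its last pose, push and grip.
It fails at once if the tweezers moved more than 30 mm (distance of forceps from where it was at the start of the episode above 0.03 m).
It fails at once if the scissors moved more than 30 mm (distance of scissors from where it was at the start of the episode above 0.03 m).
It fails at once if the lidded jar moved more than 30 mm (distance of jar from where it was at the start of the episode above 0.03 m).
It fails at once if the steel bowl moved more than 30 mm (distance of dish from where it was at the start of the episode above 0.03 m).
It also fails if it takes over 51 s, if anything falls off the work surface, if the arm or the gripper's body presses on something with over 40 N, if the wrist force passes 120 N, or if a joint passes its speed limit or range.

### The arm

A 6-joint arm with a two-finger parallel gripper is mounted at the origin on the work surface. World frame = base frame: x ahead of the robot, y to its left, z up, the work surface at z = 0. Lengths are in m, angles in degrees, forces in N, time in s.
With the tool pointing down it reaches from about 0.375 to 0.9 m from the base axis. Payload 3.1 kg.
Tool frame: the origin (TCP) lies at the very end of the fingers, on their centre line; the grasp point (between the pads) lies 19 mm behind it; z points along the fingers, y is the direction in which the jaws open and shut (so a half turn about z gives the same grasp; the last joint's range is limited). The gripper opens to 87 mm and grips with 3 to 60 N. Pads are 19 mm wide; open, the fingers measure 117 mm over their backs; the gripper's body (75 mm by 190 mm) begins 51 mm behind the grasp point.
Start: joints at [55.491, 30.224, 82.088, -0, 67.689, -10.227], TCP at [0.257, 0.57, 0.223] pointing down, gripper open.
Joint ranges: [-176.69, 176.69], [-43.24, 126.21], [12.49, 139.97], [-82, 262], [0, 151.66], [-163.58, 163.58]. Speed limits (degrees/s): [159.86, 159.86, 180, 180, 180, 180].

### API

Orientations are given as a 3x3 rotation matrix whose columns are the frame's x, y, z axes.
In Python, from rig import readout, capture, camera_model, bot, spot_in, regions_of gives the robot as it stands.
- The arm moves only by the tool send_rows, never from a script. Its argument "moves" is a list that holds one entry, the list of rows, each a list of 7 numbers: the turn, a rotation vector about the tool's x, y, z in degrees, then the shift along the tool's x, y, z in cm, then the opening, from -1 (shut) to 1 (fully open). A call has exactly 5 rows; each row shifts and turns the commanded pose from where the row before left it, along the tool's axes as they then stand; what a row does not reach is not made up. A row lasts 1/10 s, in which the tool goes at most 50 mm and 8.59 degrees, less where a joint would pass 70% of its speed; a pose out of reach is approached as far as the arm can. A call with a gripper value outside its range is refused whole. The fingers move at their own pace and stop on an object; the grip force is fixed at half the most. Time passes only in rows, so rows that do not move let the fingers close, or fill a call up. It gives the time, the measured TCP pose, the force and the opening at its end, in the units of the state.
- readout.read_state(): the state, without advancing time (a new reading comes with each control period).
- capture(name): name is "scene" or "top" or "wrist"; returns the picture (384x512x3 uint8, blue, green, red); there is no depth.
- camera_model(name): a dict with "camera_matrix" (3x3 intrinsics, pixels), "k1" (the pictures are not rectified: a ray, as slopes to the right and down, at radius r is drawn at 1 + k1 r^2 times it, then the intrinsics apply), "pose" (4x4, takes a point from camera to world coordinates). Camera axes: x right, y up, looking along -z (the intrinsics and any distortion apply to the point x, -y, -z); pixel columns grow to the right and rows downward; lengths in m; the calibration is good to about 2 mm. A picture is of the moment at which its call begins: read the wrist's pose just before it. camera_model takes no time and is no camera call; for the wrist camera it gives the pose at the moment of the call.
- bot.hand_in(): hands the job in, once; it reports no verdict.
Trained networks look in the newest picture that a camera, given by its name, has taken for a name from the list of things; names that differ only in an ending like _2 or _b are one class to them, and where a whole thing is asked for, a point or a joint stands for the part that bears it (a point fixed in the world has none). Each returns a list of dicts, best first, with "p" (0 to 1); they miss things now and then, are a little off and sometimes report something else, mostly with a low value. They report only what shows in the picture. A call takes as long as a camera call. They do not tell look-alikes from the thing itself.
- spot_in(camera, thing): "location" ([x, y, z] in m, in world coordinates, good to about 4 mm: the middle of the surface that is visible of it).
- regions_of(camera, thing): "mask" (384x512 bool, what is visible of it).
The state is a dict: "time_s": time; "joint_positions": joint angles; "qvel": joint speeds; "tau": joint torques, N m; "position": TCP position; "tcp_rot": TCP orientation; "force": force on the tool from outside, world axes, zero at the start; "moment": the same for the moment, N m; "opening": opening from 0.0 (shut) to 1.0 (fully open).
Only numpy, scipy, OpenCV 4.12 (cv2) and the standard library are available. Lean on these libraries where they do the work, as an engineer would, in place of code of your own. Each camera call takes 0.05 s, during which the arm holds its last target. There are 200 camera calls.

## Working session

There is one attempt and no reset: what is moved stays moved. The work goes in short steps, Python scripts to look and compute and a tool call to move; the robot and the scene stay as the last step left them, time stands still between calls to the robot, and variables do not carry over. Pictures are saved under pics/ and viewed, about 8 in all and at most 12, crops included, and the job is handed in when it is done.

Besides the shell and the picture viewer there is one more tool, called after "Call:" as a command line: name --argument value ..., lists and objects as JSON in quotes. send_rows: Moves the arm, as the interface text tells. Its arguments: {"type":"object","properties":{"moves":{"type":"array","items":{"type":"array","items":{"type":"array","items":{"type":"number"}}}}},"required":["moves"]}

```bash
mkdir -p pics; ls
cat > h.py <<'E'
import numpy as np, cv2
from rig import readout, capture, camera_model, bot, spot_in, regions_of
def ray(cm,u,v):
    K=cm["camera_matrix"];K=np.array(K);P=np.array(cm["pose"])
    d=np.array([(u-K[0,2])/K[0,0],(v-K[1,2])/K[1,1]]);s=d.copy()
    for _ in range(20): s=d/(1+cm["k1"]*(s@s))
    r=P[:3,:3]@np.array([s[0],-s[1],-1]);return P[:3,3],r
def at_z(cm,u,v,z):
    o,r=ray(cm,u,v);return o+r*(z-o[2])/r[2]
def proj(cm,p):
    K=np.array(cm["camera_matrix"]);P=np.array(cm["pose"])
    c=P[:3,:3].T@(np.array(p)-P[:3,3]);s=np.array([c[0],-c[1]])/-c[2]
    s=s*(1+cm["k1"]*(s@s));return K[:2,:2]@s+K[:2,2]
E
python3 - <<'E'
from h import *
ims=[]
for c in ["top","scene"]:
    im=capture(c);cv2.imwrite(f"pics/{c}0.png",im);ims.append(im)
    print(c,np.round(camera_model(c)["pose"],3).tolist(),np.array(camera_model(c)["camera_matrix"])[0])
    for t in ["knob","spindle_seat","vent_top","unit","jar","dish","forceps","scissors"]:
        print(t,[(np.round(d["location"],3).tolist(),round(d["p"],2)) for d in spot_in(c,t)[:3]])
cv2.imwrite("pics/top_big.png",cv2.resize(ims[0],(800,600),interpolation=cv2.INTER_CUBIC))
print(readout.read_state())
E
```

```text
pics
top [[-0.006, 0.985, -0.171, 0.36], [-1.0, -0.004, 0.008, -0.007], [0.008, 0.171, 0.985, 1.315], [0.0, 0.0, 0.0, 1.0]] [474.06642753   0.         256.86676327]
knob [([0.502, -0.272, 0.038], 0.68), ([0.476, -0.163, 0.039], 0.49)]
spindle_seat [([0.581, 0.013, 0.108], 0.65)]
vent_top []
unit [([0.587, 0.096, 0.092], 0.68)]
jar [([0.667, -0.19, 0.087], 0.94)]
dish [([0.659, -0.318, 0.015], 0.78)]
forceps [([0.437, 0.396, 0.005], 0.7)]
scissors [([0.44, -0.421, 0.003], 0.85)]
scene [[-0.574, -0.557, 0.6, 1.196], [0.819, -0.385, 0.426, 0.428], [-0.006, 0.736, 0.677, 0.82], [0.0, 0.0, 0.0, 1.0]] [404.78673213   0.         256.13843952]
knob [([0.516, -0.259, 0.031], 0.86), ([0.484, -0.154, 0.039], 0.65), ([0.578, 0.175, 0.125], 0.16)]
spindle_seat [([0.586, 0.018, 0.106], 0.75)]
vent_top [([0.579, 0.174, 0.123], 0.61), ([0.588, 0.019, 0.106], 0.55)]
unit [([0.64, 0.114, 0.089], 0.64), ([0.643, -0.33, 0.019], 0.56), ([0.519, -0.259, 0.033], 0.42)]
jar [([0.585, 0.019, 0.106], 0.55)]
dish [([0.644, -0.331, 0.017], 0.76), ([0.586, 0.016, 0.105], 0.15)]
forceps [([0.448, 0.396, 0.01], 0.56)]
scissors [([0.445, -0.419, 0.006], 0.72)]
{'time_s': 0.9, 'joint_positions': array([ 5.54920796e+01,  3.02204822e+01,  8.20857263e+01, -1.22590552e-03,
        6.76882544e+01, -1.02274327e+01]), 'qvel': array([ 0.02362068, -0.00378436,  0.05134479, -0.12271565, -0.0206397 ,
        0.00739613]), 'tau': array([ 7.07651070e-04, -4.40001655e+01, -1.76989478e+01,  6.34595077e-02,
        5.03174972e-02, -2.18601627e-05]), 'position': array([0.25698412, 0.56972584, 0.22259184]), 'tcp_rot': array([[-9.11546705e-01,  4.11196547e-01,  7.10605745e-05],
       [ 4.11196551e-01,  9.11546703e-01,  6.84231831e-05],
       [-3.66396558e-05,  9.15907903e-05, -9.99999995e-01]]), 'force': array([ 0.3293497 ,  0.28699442, -0.53928349]), 'moment': array([0.03452962, 0.06271545, 0.00073689]), 'opening': 1.0028111093309202}
```

View pics/top_big.png

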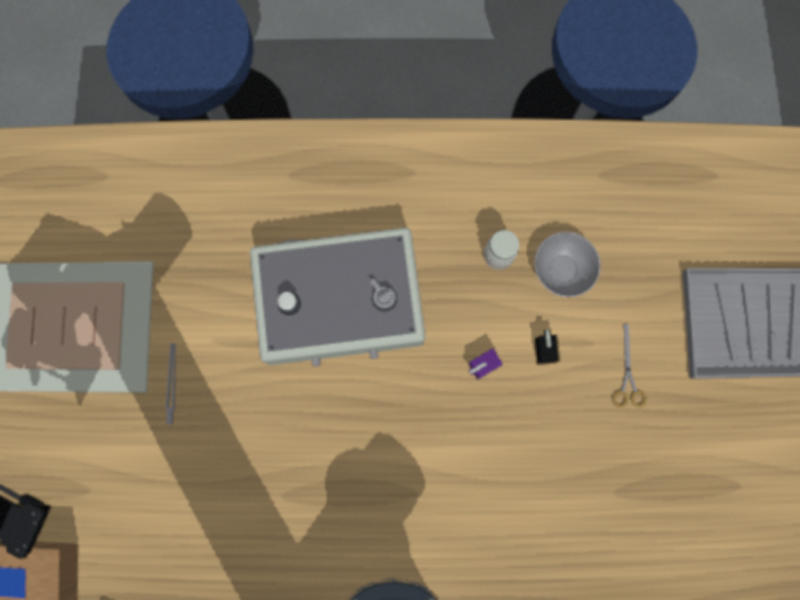

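View pics/scene0.png

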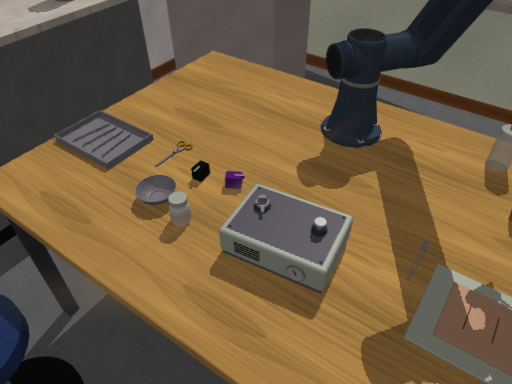

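The top picture (at 800 px wide) shows two knob-shaped things: purple at (485,363) and black at (546,347). The black one fits the task. The vent is the white-topped head at (288,301), and the D-spindle with its tongue is at (383,296). Next I'll confirm the knob in one enlarged crop and compute positions.

Run:
```python
from h import *
im=cv2.imread("pics/top0.png");cm=camera_model("top")
a=im[200:240,325:375];b=im[165:215,165:275]
cv2.imwrite("pics/crop.png",np.vstack([cv2.resize(a,(500,290),interpolation=cv2.INTER_CUBIC),cv2.resize(b,(500,290),interpolation=cv2.INTER_CUBIC)]))
g=im.max(2).astype(int)
m=np.zeros(g.shape,np.uint8);m[200:240,330:370]=(g[200:240,330:370]<45)
ys,xs=np.nonzero(m);print("blk",xs.min(),xs.max(),ys.min(),ys.max(),xs.mean(),ys.mean())
for n,u,v,z in [("vent",183.8,192.5,.124),("spin",245.5,189.5,.12),("tongue",238,178,.107),("knob",349,223,.04),("kptr",350,211,.04)]:
    print(n,at_z(cm,u,v,z).round(4))
```

```text
blk 343 356 215 231 349.0238095238095 223.95833333333334
vent [0.5723 0.1699 0.124 ]
spin [0.5801 0.012  0.12  ]
tongue [0.6131 0.0317 0.107 ]
knob [ 0.501  -0.2682  0.04  ]
kptr [ 0.5339 -0.2722  0.04  ]
```

View pics/crop.png

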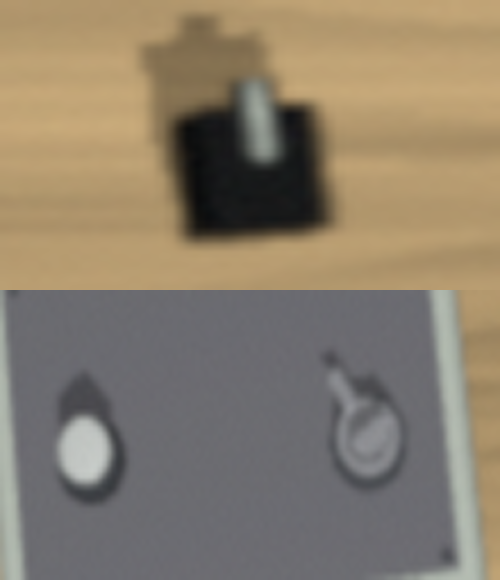

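The crop confirms the black knob with its white pointer line, pointing nearly +x (about 6°). It also shows the D-spindle with its tongue at about 30°, and the round vent head. Now I'll move above the vent with the fingers shut.

Call:
send_rows --moves '[[[0, 0, 0, -2.5, -1.3, 0, -1], [0, 0, 0, -4.2, -2.2, 0, -1], [0, 0, 0, -4.2, -2.2, 0, -1], [0, 0, 0, -4.2, -2.2, 0, -1], [0, 0, 0, -4.2, -2.2, 0, -1]]]'

```text
time_s: 1.4
position: [0.3923, 0.3969, 0.2227]
tcp_rot: [[-0.912, 0.411, 0.001], [0.411, 0.912, 0.0], [-0.0, 0.0, -1.0]]
force: [0.8, 1.1, -0.2]
opening: 0.636
```

Call:
send_rows --moves '[[[0, 0, 0, -4.2, -2.2, 0, -1], [0, 0, 0, -4.2, -2.2, 0, -1], [0, 0, 0, -4.2, -2.2, 0, -1], [0, 0, 0, -4.2, -2.2, 0, -1], [0, 0, 0, -4.2, -2.2, 0, -1]]]'

```text
time_s: 1.9
position: [0.5387, 0.21, 0.2228]
tcp_rot: [[-0.911, 0.411, 0.001], [0.411, 0.911, 0.0], [-0.0, 0.0, -1.0]]
force: [0.6, 0.0, 1.4]
opening: 0.172
```

Run:
```python
from h import *
im=capture("wrist");cm=camera_model("wrist");cv2.imwrite("pics/w1.png",im)
s=readout.read_state();print(s["time_s"],s["position"].round(4),s["tcp_rot"].round(3).tolist(),s["opening"])
P=np.array(cm["pose"]);print("cam in tool",(s["tcp_rot"].T@(P[:3,3]-s["position"])).round(4),(s["tcp_rot"].T@P[:3,:3]).round(3).tolist(),cm["camera_matrix"][0],cm["k1"])
for t in ["vent_top","spindle_seat"]: print(t,[(np.round(d["location"],4),round(d["p"],2)) for d in spot_in("wrist",t)[:2]], proj(cm,(.572,.17,.124)))
```

```text
1.95 [0.5449 0.204  0.223 ] [[-0.91, 0.415, 0.007], [0.415, 0.91, -0.004], [-0.008, -0.001, -1.0]] 0.12487295549174128
cam in tool [ 0.0788  0.0004 -0.162 ] [[-0.001, 0.959, 0.283], [1.0, 0.001, -0.001], [-0.001, 0.283, -0.959]] [305.50356438   0.         257.26754209] 0.021188475104751466
vent_top [(array([0.5747, 0.187 , 0.1263]), 0.76)] [235.64534293 231.21267934]
spindle_seat [(array([0.5763, 0.0099, 0.1242]), 0.75)] [235.64534293 231.21267934]
```

View pics/w1.png

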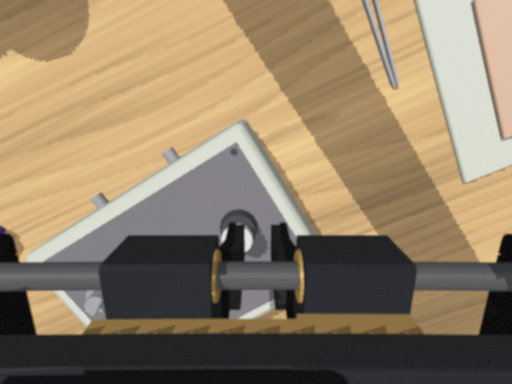

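The wrist view shows the vent head at about (236,228), partly behind the fingers, which agrees with the projected estimate (236,231). The spindle is at lower left, around (95,300).

Call:
send_rows --moves '[[[0, 0, 0, -1.6, -0.8, 1, -1], [0, 0, 0, -1.6, -0.8, 2, -1], [0, 0, 0, -1.0, -0.4, 2, -1], [0, 0, 0, -0.7, -0.3, 2, -1], [0, 0, 0, 0, 0, 1, -1]]]'

```text
time_s: 2.55
position: [0.5717, 0.1705, 0.1402]
tcp_rot: [[-0.912, 0.411, -0.003], [0.411, 0.912, -0.001], [0.003, -0.002, -1.0]]
force: [0.4, 0.4, 0.1]
opening: 0.004
```

Call:
send_rows --moves '[[[0, 0, 0, 0, 0, 0.6, -1], [0, 0, 0, 0, 0, 0.6, -1], [0, 0, 0, 0, 0, 0.5, -1], [0, 0, 0, 0, 0, 0.5, -1], [0, 0, 0, 0, 0, 0, -1]]]'

```text
time_s: 3.05
position: [0.5728, 0.1711, 0.121]
tcp_rot: [[-0.912, 0.411, 0.001], [0.411, 0.912, 0.001], [-0.0, 0.001, -1.0]]
force: [-1.5, 2.3, 4.2]
opening: 0.006
```

Call:
send_rows --moves '[[[0, 0, 0, 0, 0, 0.4, -1], [0, 0, 0, 0, 0, 0.4, -1], [0, 0, 0, 0, 0, 0.3, -1], [0, 0, 0, 0, 0, 0.1, -1], [0, 0, 0, 0, 0, 0, -1]]]'

```text
time_s: 3.55
position: [0.573, 0.1711, 0.1123]
tcp_rot: [[-0.912, 0.411, 0.002], [0.411, 0.912, 0.001], [-0.001, 0.001, -1.0]]
force: [-5.6, 1.0, 19.4]
opening: 0.004
```

At the stop: 19 N, well above the 8.4 N of the spring, with the TCP 12 mm lower. Hold briefly, release, and travel to a viewing pose over the knob.

Call:
send_rows --moves '[[[0, 0, 0, 0, 0, 0, -1], [0, 0, 0, 0, 0, -1.5, -1], [0, 0, 0, 0, 0, -2, -1], [0, 0, 0, 0, 0, -3, -1], [0, 0, 0, 0, 0, -3, -1]]]'

```text
time_s: 4.05
position: [0.5725, 0.1704, 0.2045]
tcp_rot: [[-0.912, 0.411, -0.0], [0.411, 0.912, -0.0], [0.0, -0.0, -1.0]]
force: [1.2, 0.3, 0.1]
opening: 0.008
```

Call:
send_rows --moves '[[[0, 0, -6, -1.72, -4.01, 0, 1], [0, 0, -6, 0, -4.36, 0, 1], [0, 0, -6, 0, -4.36, 0, 1], [0, 0, -6, 0, -4.36, 0, 1], [0, 0, -6, 0, -4.36, 0, 1]]]'

```text
time_s: 4.55
position: [0.543, -0.0454, 0.204]
tcp_rot: [[-0.995, -0.104, 0.0], [-0.104, 0.995, -0.0], [-0.0, -0.0, -1.0]]
force: [0.1, -0.3, 0.1]
opening: 0.376
```

Call:
send_rows --moves '[[[0, 0, 0, 0, -4.36, 0, 1], [0, 0, 0, 0, -4.36, 0, 1], [0, 0, 0, 0, -4.36, 0, 1], [0, 0, 0, 0, -4.0, 0, 1], [0, 0, 0, 0, -1, 0, 1]]]'

```text
time_s: 5.05
position: [0.5628, -0.229, 0.2039]
tcp_rot: [[-0.995, -0.096, 0.002], [-0.096, 0.995, -0.003], [-0.002, -0.003, -1.0]]
force: [-0.2, 0.1, 1.0]
opening: 0.836
```

Run:
```python
from h import *
s=readout.read_state();print(s["time_s"],s["position"].round(4),s["tcp_rot"].round(3).tolist(),s["opening"])
```

```text
5.05 [ 0.5628 -0.229   0.2039] [[-0.995, -0.096, 0.002], [-0.096, 0.995, -0.003], [-0.002, -0.003, -1.0]] 0.8358058452262275
```

Call:
send_rows --moves '[[[0, 0, 0, 0, -1.5, 0, 1], [0, 0, 0, 0, -1.3, 0, 1], [0, 0, 0, 0, -0.5, 0, 1], [0, 0, 0, 0, 0, 0, 1], [0, 0, 0, 0, 0, 0, 1]]]'

```text
time_s: 5.55
position: [0.5652, -0.2557, 0.2035]
tcp_rot: [[-0.995, -0.1, -0.0], [-0.1, 0.995, 0.001], [0.0, 0.001, -1.0]]
force: [-0.5, 0.6, -0.4]
opening: 0.999
```

Run:
```python
from h import *
cm=camera_model("wrist");im=capture("wrist");cv2.imwrite("pics/w2.png",im)
s=readout.read_state();print(s["time_s"],s["position"].round(4),s["tcp_rot"].round(4).tolist())
P=np.array(cm["pose"]);print(P.round(4).tolist())
for d in regions_of("wrist","knob"):
    m=d["mask"].astype(np.uint8);c=cv2.mean(im,m);ys,xs=np.nonzero(m);print(d["p"],xs.min(),xs.max(),ys.min(),ys.max(),m.sum(),c[:3])
print([(np.round(d["location"],4),round(d["p"],2)) for d in spot_in("wrist","knob")[:2]])
u,v=proj(cm,(.501,-.268,.04)).astype(int);print(u,v)
x0,y0=max(u-80,0),max(v-60,0);cv2.imwrite("pics/w2c.png",cv2.resize(im[y0:y0+120,x0:x0+160],(800,600),interpolation=cv2.INTER_CUBIC));print(x0,y0)
```

```text
5.6 [ 0.5652 -0.2556  0.2035] [[-0.9949, -0.1007, -0.0005], [-0.1007, 0.9949, 0.0006], [0.0004, 0.0007, -1.0]]
[[-0.0998, -0.9542, -0.2819, 0.4871], [0.995, -0.0952, -0.0301, -0.263], [0.0018, -0.2835, 0.959, 0.3655], [0.0, 0.0, 0.0, 1.0]]
0.77 322 388 77 125 2073 (118.18330921369996, 62.47805113362277, 100.21032320308731)
0.76 230 264 91 146 1660 (44.50963855421687, 48.527108433734945, 50.288554216867475)
[(array([ 0.4814, -0.1673,  0.0404]), 0.85), (array([ 0.506 , -0.2775,  0.0402]), 0.71)]
250 113
170 53
```

View pics/w2c.png

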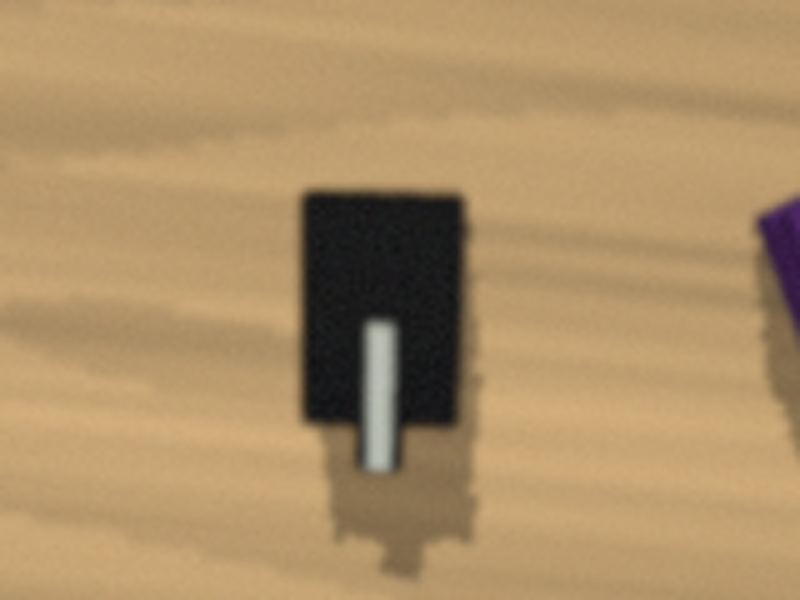

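Run:
```python
from h import *
cm=camera_model("wrist");s=readout.read_state();R=s["tcp_rot"]
f=lambda x,y:at_z(cm,170+(x-2)/5,53+(y-2)/5,.04)
c=[f(304,193),f(463,195),f(457,424),f(304,422)]
t=f(380,473);l0=f(380,322)
print(np.round(c,4));print(np.mean(c,0).round(4),"len",[np.linalg.norm(c[i]-c[i-1]).round(4) for i in range(4)])
print("yaw",np.degrees(np.arctan2(*(t-l0)[1::-1])),np.degrees(np.arctan2(*(c[2]-c[1])[1::-1])),np.degrees(np.arctan2(*(c[3]-c[0])[1::-1])),t.round(4),"tip dist",np.linalg.norm(t-np.mean(c,0)))
d=np.mean(c,0)-s["position"];print("tool delta cm",(R.T@d*100).round(2),s["position"])
```

```text
[[ 0.4816 -0.2904  0.04  ]
 [ 0.4788 -0.2583  0.04  ]
 [ 0.5245 -0.2548  0.04  ]
 [ 0.5274 -0.287   0.04  ]]
[ 0.5031 -0.2726  0.04  ] len [np.float64(0.0459), np.float64(0.0322), np.float64(0.0459), np.float64(0.0323)]
yaw 5.102643428796333 4.4306842299077225 4.259482209304189 [ 0.5365 -0.2701  0.04  ] tip dist 0.033514281229134656
tool delta cm [ 6.36 -1.06 16.36] [ 0.56529047 -0.25578176  0.20358256]
```

Call:
send_rows --moves '[[[0, 0, 1, 2.4, -0.5, 0, 1], [0, 0, 0, 2.4, -0.4, 2, 1], [0, 0, 0, 1.5, -0.15, 3, 1], [0, 0, 0, 0, 0, 3, 1], [0, 0, 0, 0, 0, 2.5, 1]]]'

```text
time_s: 6.2
position: [0.5027, -0.2723, 0.0976]
tcp_rot: [[-0.997, -0.082, -0.001], [-0.082, 0.997, 0.001], [0.0, 0.001, -1.0]]
force: [-0.8, 0.7, 0.5]
opening: 1.001
```

Call:
send_rows --moves '[[[0, 0, 0, 0, 0, 2, 1], [0, 0, 0, 0, 0, 1, 1], [0, 0, 0, 0, 0, 0, 1], [0, 0, 0, 0, 0, 0, 1], [0, 0, 0, 0, 0, 0, 1]]]'

```text
time_s: 6.7
position: [0.5044, -0.2733, 0.0698]
tcp_rot: [[-0.997, -0.083, 0.002], [-0.083, 0.997, -0.002], [-0.002, -0.002, -1.0]]
force: [-0.3, 0.4, 1.2]
opening: 1.003
```

Run:
```python
from h import *
cm=camera_model("wrist");im=capture("wrist");cv2.imwrite("pics/w3.png",im)
s=readout.read_state();print(s["time_s"],s["position"].round(4),(s["tcp_rot"].T@(np.array([.5031,-.2726,.04])-s["position"])*100).round(2))
print(np.degrees(np.arctan2(s["tcp_rot"][1,0],s["tcp_rot"][0,0])))
cv2.imwrite("pics/w3c.png",cv2.resize(im[100:340,106:406],(750,600)))
```

```text
6.75 [ 0.5043 -0.2733  0.0698] [0.12 0.09 2.98]
-175.27001141624336
```

View pics/w3c.png

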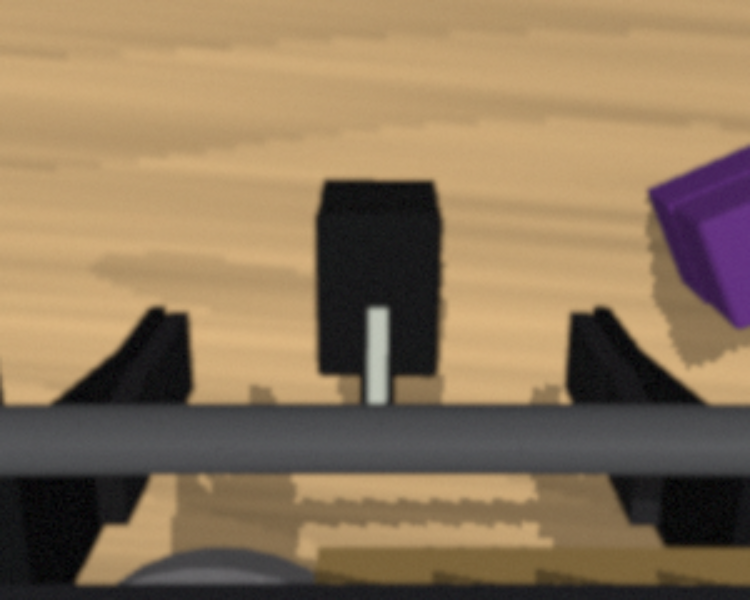

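The knob is centred between the open fingers (crop 378, against a finger midpoint of 379), and it is parallel to them. Descend and grip.

Call:
send_rows --moves '[[[0, 0, 0, 0.1, 0, 1.5, 1], [0, 0, 0, 0, 0, 2, 1], [0, 0, 0, 0, 0, 1.5, 1], [0, 0, 0, 0, 0, 1, 1], [0, 0, 0, 0, 0, 0, 1]]]'

```text
time_s: 7.25
position: [0.5019, -0.2724, 0.0075]
tcp_rot: [[-0.997, -0.082, -0.002], [-0.082, 0.997, 0.001], [0.002, 0.002, -1.0]]
force: [0.5, 0.7, -0.5]
opening: 0.999
```

Call:
send_rows --moves '[[[0, 0, 0, 0, 0, 0, -1], [0, 0, 0, 0, 0, 0, -1], [0, 0, 0, 0, 0, 0, -1], [0, 0, 0, 0, 0, 0, -1], [0, 0, 0, 0, 0, 0, -1]]]'

```text
time_s: 7.75
position: [0.5027, -0.273, 0.0089]
tcp_rot: [[-0.997, -0.082, 0.001], [-0.082, 0.997, -0.0], [-0.0, -0.0, -1.0]]
force: [0.7, 0.4, 0.3]
opening: 0.632
```

Call:
send_rows --moves '[[[0, 0, 0, 0, 0, 0, -1], [0, 0, 0, 0, 0, 0, -1], [0, 0, 0, 0, 0, 0, -1], [0, 0, 0, 0, 0, 0, -1], [0, 0, 0, 0, 0, 0, -1]]]'

```text
time_s: 8.25
position: [0.5026, -0.273, 0.0086]
tcp_rot: [[-0.997, -0.082, 0.0], [-0.082, 0.997, -0.0], [-0.0, -0.0, -1.0]]
force: [-0.2, 0.3, 1.0]
opening: 0.389
```

Call:
send_rows --moves '[[[0, 0, 0, 0, 0, -1, -1], [0, 0, 0, 0, 0, -3, -1], [0, 0, 0, 0, 0, -5, -1], [0, 0, 0, 0, 0, -5, -1], [0, 0, 0, 0, 0, -5, -1]]]'

```text
time_s: 8.75
position: [0.5019, -0.2724, 0.2007]
tcp_rot: [[-0.997, -0.082, -0.001], [-0.082, 0.997, 0.0], [0.0, 0.001, -1.0]]
force: [0.1, -1.1, -0.5]
opening: 0.388
```

Call:
send_rows --moves '[[[0, 0, 0, -1.3, 2.6, 0, -1], [0, 0, 0, -2, 4, 0, -1], [0, 0, 0, -2, 4, 0, -1], [0, 0, 0, -2, 4, 0, -1], [0, 0, 0, -2, 4, 0, -1]]]'

```text
time_s: 9.25
position: [0.5799, -0.0781, 0.1992]
tcp_rot: [[-0.997, -0.082, 0.0], [-0.082, 0.997, -0.0], [-0.0, -0.0, -1.0]]
force: [0.8, -0.4, -0.6]
opening: 0.388
```

Call:
send_rows --moves '[[[0, 0, 0, -2, 4, 0, -1], [0, 0, 0, -2, 4, 0, -1], [0, 0, 0, -2, 3.9, 0, -1], [0, 0, -6, 0, 0, 0, -1], [0, 0, -6, 0, 0, 0, -1]]]'

```text
time_s: 9.75
position: [0.6297, 0.0458, 0.1988]
tcp_rot: [[-0.956, -0.295, -0.0], [-0.295, 0.956, -0.0], [0.0, 0.0, -1.0]]
force: [-0.7, 0.1, -1.6]
opening: 0.382
```

Call:
send_rows --moves '[[[0, 0, -6, 0, 0, 0, -1], [0, 0, -6, 0, 0, 0, -1], [0, 0, -2, 0, 0, 0, -1], [0, 0, 0, 0, 0, 0, -1], [0, 0, 0, 0, 0, 0, -1]]]'

```text
time_s: 10.25
position: [0.6296, 0.0437, 0.1988]
tcp_rot: [[-0.86, -0.51, -0.0], [-0.51, 0.86, 0.0], [0.0, 0.0, -1.0]]
force: [0.1, -0.2, -1.0]
opening: 0.389
```

Run:
```python
from h import *
cm=camera_model("wrist");im=capture("wrist");cv2.imwrite("pics/w4.png",im)
s=readout.read_state();print(s["time_s"],s["position"].round(4),np.degrees(np.arctan2(s["tcp_rot"][1,0],s["tcp_rot"][0,0])),s["opening"])
d=spot_in("wrist","spindle_seat");print([(np.round(x["location"],4),round(x["p"],2)) for x in d[:2]])
u,v=proj(cm,(.580,.012,.115)).astype(int);print(u,v)
x0,y0=u-60,max(v-45,0);cv2.imwrite("pics/w4c.png",cv2.resize(im[y0:y0+90,x0:x0+120],(800,600),interpolation=cv2.INTER_CUBIC));print(x0,y0)
```

```text
10.3 [0.6297 0.0437 0.1987] -149.32065088797427 0.3849305371927587
[(array([0.5856, 0.0156, 0.1083]), 0.91)]
253 125
193 80
```

View pics/w4c.png

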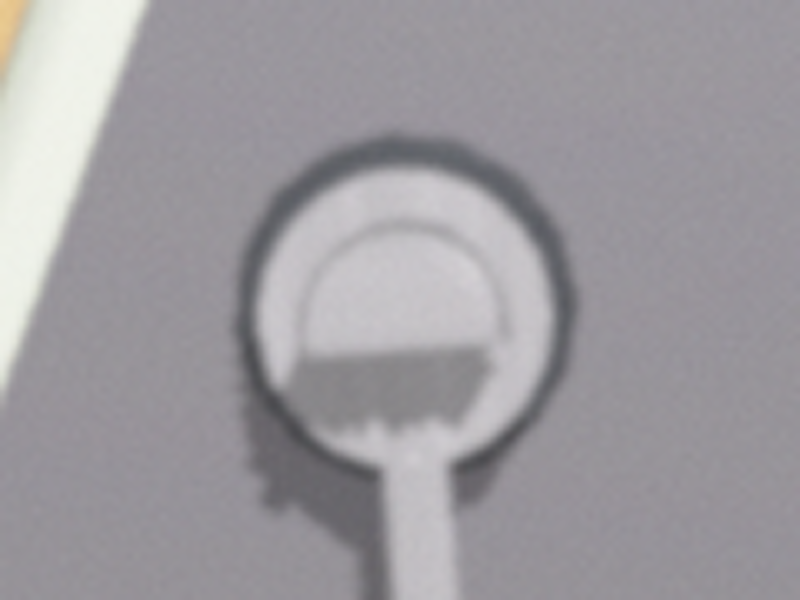

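The wrist crop shows the collar circle centred at about (405,318), the D-shaft with its flat facing down the image, and the tongue at about (427,600). The flat is turned about 4.5° from the tool axis. I'll compute the spindle pose and check how the knob sits in the hand.

Run:
```python
from h import *
cm=camera_model("wrist");s=readout.read_state();R=s["tcp_rot"];T=s["position"]
k=800/120
f=lambda x,y,z:at_z(cm,193+(x+.5)/k-.5,80+(y+.5)/k-.5,z)
ring=[(255,318),(555,318),(405,167),(300,212),(510,212)]
from scipy.optimize import least_squares
fit=lambda pts,z,r:least_squares(lambda c:[np.hypot(*(f(x,y,z)[:2]-c))-r for x,y in pts],[.58,.012])
c=fit(ring,.107,.018);print("collar",c.x.round(4),c.fun.round(4))
sh=[(300,322),(510,322),(404,218),(330,252),(478,252)]
c2=fit(sh,.122,.012);print("shaft",c2.x.round(4),c2.fun.round(4))
yaw=lambda d:np.degrees(np.arctan2(d[1],d[0]))
d=f(300,360,.122)-f(495,345,.122);print("flat yaw",yaw([d[1],-d[0]]),"tongue yaw",yaw(f(427,595,.107)-f(416,480,.107)),"ctr-tongue",yaw((f(427,595,.107)[:2]-c.x)),"tool",yaw(-R[:,0]))
m=(f(300,360,.122)+f(495,345,.122))/2;print("flat dist",np.linalg.norm(m[:2]-c2.x))
for q in (c.x,c2.x): print("tool delta",(R.T@np.r_[q-T[:2],0]*100).round(2))
im=cv2.imread("pics/w4.png");cv2.imwrite("pics/w4d.png",cv2.resize(im[150:270,170:340],(800,565),interpolation=cv2.INTER_CUBIC))
# expected knob corners in image if centred on the TCP, top 31.4 above TCP
for lx,ly in [(24,17),(24,-17),(-24,17),(-24,-17)]:
    p=T+R@np.array([lx/1e3,ly/1e3,-.0314]);u=proj(cm,p);print(lx,ly,((u-[170,150])*800/170).round(0))
```

```text
collar [0.5824 0.0132] [ 0.0004  0.0003  0.     -0.      0.    ]
shaft [0.5819 0.013 ] [ 0.0001  0.0001  0.0001 -0.0001 -0.0001]
flat yaw -145.01790899060197 tongue yaw 35.95897439597623 ctr-tongue 35.05955738996141 tool 30.683089620951407
flat dist 0.0030374546809663304
tool delta [ 5.63 -0.21  0.  ]
tool delta [ 5.68 -0.19  0.  ]
24 17 [574. 341.]
24 -17 [226. 341.]
-24 17 [561. 758.]
-24 -17 [242. 759.]
```

View pics/w4d.png

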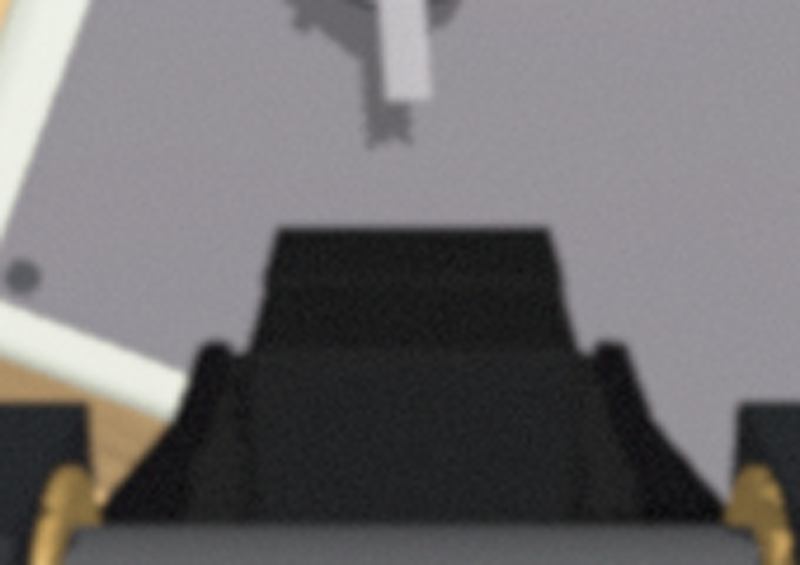

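Call:
send_rows --moves '[[[0, 0, -4.5, 0, 0, 0, -1], [0, 0, 0, 2, 0.05, 1, -1], [0, 0, 0, 2, 0.05, 1.5, -1], [0, 0, 0, 1.7, 0.05, 1.5, -1], [0, 0, 0, 0, 0, 1.5, -1]]]'

```text
time_s: 10.85
position: [0.5802, 0.0112, 0.1431]
tcp_rot: [[-0.818, -0.575, -0.003], [-0.575, 0.818, 0.0], [0.002, 0.002, -1.0]]
force: [-0.1, 0.1, -0.4]
opening: 0.386
```

Call:
send_rows --moves '[[[0, 0, 0, 0, 0, 0.3, -1], [0, 0, 0, 0, 0, 0, -1], [0, 0, 0, 0, 0, 0, -1], [0, 0, 0, 0, 0, 0, -1], [0, 0, 0, 0, 0, 0, -1]]]'

```text
time_s: 11.35
position: [0.5831, 0.0121, 0.1412]
tcp_rot: [[-0.817, -0.577, 0.001], [-0.577, 0.817, -0.0], [-0.001, -0.001, -1.0]]
force: [-0.1, -0.0, -1.3]
opening: 0.389
```

Run:
```python
from h import *
cm=camera_model("wrist");im=capture("wrist");s=readout.read_state();R=s["tcp_rot"];T=s["position"]
print(s["time_s"],T.round(4),np.degrees(np.arctan2(-R[1,0],-R[0,0])),s["force"].round(1))
a=np.radians(30.68);ox=-np.array([np.cos(a),np.sin(a),0]);oy=np.array([-np.sin(a),np.cos(a),0])
tgt=np.array([.6297,.0437,0])+.0570*ox-.0030*oy
print("target",tgt.round(4),"residual tool mm",(R.T@((tgt-T)*[1,1,0])*1e3).round(2))
cv2.imwrite("pics/w5.png",cv2.resize(im[150:270,170:340],(800,565),interpolation=cv2.INTER_CUBIC))
i2=capture("scene");c2=camera_model("scene");u,v=proj(c2,(.582,.012,.13)).astype(int)
cv2.imwrite("pics/s5.png",cv2.resize(i2[v-30:v+30,u-40:u+40],(800,600),interpolation=cv2.INTER_CUBIC))
```

```text
11.4 [0.583  0.0121 0.1411] 35.23500752637877 [-0.7 -0.2 -1.3]
target [0.5822 0.012  0.    ] residual tool mm [ 0.67  0.4  -0.  ]
```

View pics/w5.png

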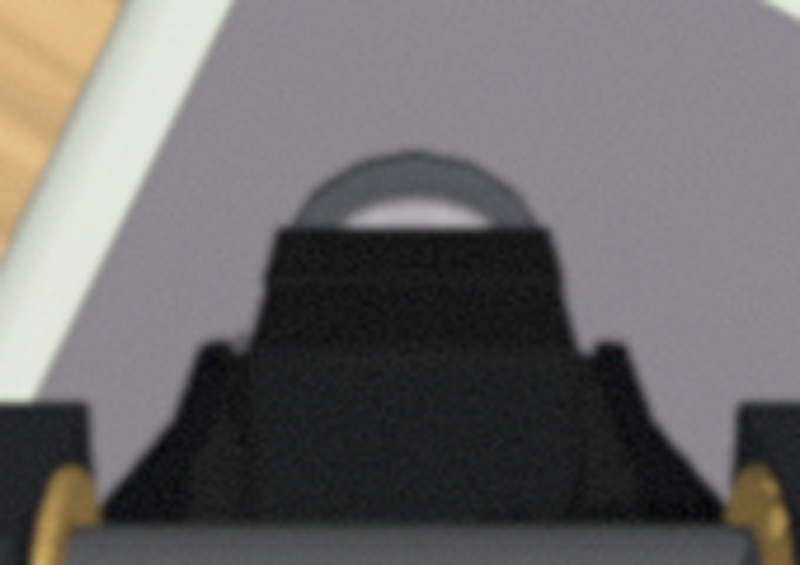

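The collar's centre is at about x=417 in the crop and the knob's at about 412.5. That puts the collar 0.5 mm to tool +y, in agreement with the computed residual. Correct this and lower.

Call:
send_rows --moves '[[[0, 0, 0, 0.07, 0.05, 0.2, -1], [0, 0, 0, 0, 0, 0.3, -1], [0, 0, 0, 0, 0, 0.3, -1], [0, 0, 0, 0, 0, 0.3, -1], [0, 0, 0, 0, 0, 0.1, -1]]]'

```text
time_s: 11.95
position: [0.5813, 0.012, 0.128]
tcp_rot: [[-0.817, -0.577, -0.001], [-0.577, 0.817, 0.0], [0.001, 0.001, -1.0]]
force: [0.5, -0.6, -0.6]
opening: 0.386
```

Call:
send_rows --moves '[[[0, 0, 0, 0, 0, 0.1, -1], [0, 0, 0, 0, 0, 0.1, -1], [0, 0, 0, 0, 0, 0, -1], [0, 0, 0, 0, 0, 0, -1], [0, 0, 0, 0, 0, 0, -1]]]'

```text
time_s: 12.45
position: [0.5817, 0.012, 0.1267]
tcp_rot: [[-0.817, -0.577, 0.0], [-0.577, 0.817, -0.0], [-0.0, -0.0, -1.0]]
force: [-0.2, -1.2, -0.5]
opening: 0.383
```

The underside is now 4 mm below the shaft top with no force, so the shaft has entered the bore. Continue down.

Call:
send_rows --moves '[[[0, 0, 0, 0, 0, 0.3, -1], [0, 0, 0, 0, 0, 0.3, -1], [0, 0, 0, 0, 0, 0.2, -1], [0, 0, 0, 0, 0, 0, -1], [0, 0, 0, 0, 0, 0, -1]]]'

```text
time_s: 12.95
position: [0.5816, 0.012, 0.1184]
tcp_rot: [[-0.817, -0.577, -0.0], [-0.577, 0.817, 0.0], [0.0, 0.0, -1.0]]
force: [-0.7, -0.1, -1.5]
opening: 0.386
```

Call:
send_rows --moves '[[[0, 0, 0, 0, 0, 0.2, -1], [0, 0, 0, 0, 0, 0.2, -1], [0, 0, 0, 0, 0, 0.1, -1], [0, 0, 0, 0, 0, 0, -1], [0, 0, 0, 0, 0, 0, -1]]]'

```text
time_s: 13.45
position: [0.5818, 0.012, 0.114]
tcp_rot: [[-0.817, -0.577, 0.001], [-0.577, 0.817, -0.0], [-0.0, -0.0, -1.0]]
force: [-0.9, -0.2, 5.1]
opening: 0.387
```

Call:
send_rows --moves '[[[0, 0, 0, 0, 0, 0.2, -1], [0, 0, 0, 0, 0, 0.2, -1], [0, 0, 0, 0, 0, 0.1, -1], [0, 0, 0, 0, 0, 0, -1], [0, 0, 0, 0, 0, 0, -1]]]'

```text
time_s: 13.95
position: [0.5819, 0.012, 0.1095]
tcp_rot: [[-0.817, -0.577, 0.001], [-0.577, 0.817, -0.0], [-0.001, -0.001, -1.0]]
force: [-2.0, -0.1, 9.2]
opening: 0.391
```

Call:
send_rows --moves '[[[0, 0, 0, 0, 0, 0.1, -1], [0, 0, 0, 0, 0, 0.1, -1], [0, 0, 0, 0, 0, 0, -1], [0, 0, 0, 0, 0, 0, -1], [0, 0, 0, 0, 0, 0, -1]]]'

```text
time_s: 14.45
position: [0.5819, 0.012, 0.1094]
tcp_rot: [[-0.817, -0.577, 0.001], [-0.577, 0.817, -0.0], [-0.001, -0.001, -1.0]]
force: [-4.2, 0.2, 19.7]
opening: 0.39
```

Run:
```python
from h import *
im=capture("wrist");s=readout.read_state()
print(s["time_s"],s["position"].round(4),s["force"].round(1),s["moment"].round(2),s["opening"])
a=cv2.resize(im[150:270,170:340],(400,282),interpolation=cv2.INTER_CUBIC)
i2=capture("scene");c2=camera_model("scene");u,v=proj(c2,(.582,.09,.13)).astype(int)
b=cv2.resize(i2[v-42:v+42,u-60:u+60],(400,282),interpolation=cv2.INTER_CUBIC)
cv2.imwrite("pics/f6.png",np.hstack([a,b]))
```

```text
14.5 [0.5819 0.012  0.1094] [-4.8  0.5 20.7] [ 0.2   0.96 -0.03] 0.3902773506564371
```

View pics/f6.png

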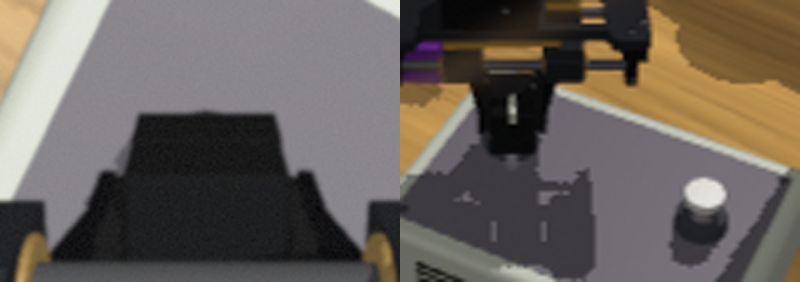

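The TCP has stopped at 0.1094 m (expected 0.1096 m with the spindle on its stop) while the force rose from 9 to 20 N. In the picture the knob hasn't shifted in the fingers, and the vent plunger is up. Handing in.

Run:
```python
from h import *
print(bot.hand_in());s=readout.read_state();print(s["time_s"],s["position"].round(4),s["force"].round(1),s["opening"])
```

```text
the job is handed in; nothing more can be done
None
the job is handed in; nothing more can be done
```

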